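# Hold the sprung parts-case lid just under its balance point

## Task

I am going to refit the stay of the sprung lid on the watch-parts case, so I need you to hold the lid for me. First take the eye loupe off the closed lid and stand it upright in the shallow wooden tray; then raise the lid by its handle a little past its balance point, without letting it swing all the way open, and bring it back and keep holding it just below the balance point (about 5 to 8 degrees below). Finish while still holding the lid by its handle; leave the jar, the watch and the screwdriver where they are.

Things in the scene. Friction and masses are not known exactly. Their poses are not given: they have to be found in the camera images.
- case: cream tin parts case, fixed to the bench, 200 (its x, depth) x 240 (y, width) x 90 mm high, closed by the lid. Origin: centre of its underside, on the bench. Its x axis points from the handle side (nearer the robot) to the hinge side (away from it); z is up. It is found left or right of the middle, turned by up to 0.35 rad
- lid (a joint): hinge of the case's lid, rad: 0 = shut, 1.45 = wide open at its stop. Lid: 0.9 kg flat sheet 200 x 240 x 8 mm, top 98 mm above the bench when shut, hinged on the case's far upper edge. A hinge spring carries part of its weight: balance point at 0.80 rad (46 deg). Below it the lid sinks shut, above it the spring swings it wide open, both slowly (damped); 2 N at the handle moves it
- handle (a point): middle of the lid's handle: round steel bar 10 mm thick, 110 mm long, along the case's y axis, a leg at each end. Lid shut: bar axis 125 mm above the bench, 35 mm out from the lid's front edge, free all round. From the hinge line it lies 235 mm to the front and 35 mm up when shut, and swings with the lid about that line (axes turn too). The bar can turn between two fingers
- hinge (a point): middle of the lid's hinge line, on the case's far upper edge: 100 mm from the case's centre along its x axis and 90 mm above the bench. The hinge line runs along the case's y axis; the point's axes turn with the lid
- loupe_center (a point): centre (half-way up) of the loose eye loupe: black plastic upright cylinder, 44 mm high, 36 mm in diameter from 9 to 38 mm above its foot, foot flange 42 mm in diameter, lens on top, about 50 g. It starts standing on the shut lid, its centre 120 mm above the bench; z axis up through the lens
- tray: shallow open wooden tray, fixed to the bench, 150 x 150 mm outside, walls 6 mm thick and 18 mm high, inner floor 6 mm above the bench and lined in grey. Origin: centre of its underside. It is on the other side of the middle from the case
- jar: bystander: closed glass jar 52 mm in diameter, 60 mm high, loose, standing beyond the tray (away from the robot); origin: centre of its underside
- watch: bystander: loose steel watch head, a disc 40 mm in diameter and 11 mm high, lying between the tray and the robot; origin: centre of its underside
- driver: bystander: loose small screwdriver, 150 mm long, lying on the bench beyond the case and the tray; origin: on its underside

How it is judged:
By the outcome, as a careful person would: the job done as asked, in the order asked, and still so for the second after the job is handed in, while the arm keeps its last pose, push and grip.
It also fails if it takes over 61 s, if anything falls off the work surface, if the arm or the gripper's body presses on something with over 40 N, if the wrist force passes 120 N, or if a joint passes its speed limit or range.

## Robot

A 6-joint arm with a two-finger parallel gripper is mounted at the origin on the work surface. World frame = base frame: x ahead of the robot, y to its left, z up, the work surface at z = 0. Lengths are in mm, angles in rad, forces in N, time in s.
With the tool pointing down it reaches from about 325 to 900 mm from the base axis. Payload 6.1 kg.
Tool frame: the origin (TCP) lies on the mounting face of the last link; the fingertips stand 173 mm ahead of it and the grasp point (between the pads) lies 155 mm ahead of it; z points along the fingers, y is the direction in which the jaws open and shut (so a half turn about z gives the same grasp; the last joint's range is limited). The gripper opens to 85 mm and grips with 20 to 120 N. Pads are 22 mm wide; open, the fingers measure 114 mm over their backs; the gripper's body (76 mm by 85 mm) begins 54 mm behind the grasp point. The pads swing forward as they close: fully open they stand 13 mm farther back than shut.
Start: joints at [-1.421, 0.22, 1.526, -0, 1.395, -0.126], TCP at [170.191, -601.375, 404.7] pointing down, gripper open.
Joint ranges: [-2.98, 2.98], [-0.91, 2.08], [0.09, 2.57], [-1.24, 4.39], [0.2, 2.65], [-2.68, 2.68]. Speed limits (rad/s): [2.57, 2.57, 3.01, 3.14, 3.14, 3.14].

## Interface

Orientations are given as a unit quaternion [x, y, z, w].
In Python, from rig import robot, vision gives the robot as it stands.
- The arm moves only by the tool send_rows, never from a script. Its argument "moves" is a list that holds one entry, the list of rows, each a list of 7 numbers: the shift along the tool's x, y, z in mm, then the turn, a rotation vector about the tool's x, y, z in rad, then the closure, from -1 (fully open) to 1 (shut), so that 0 is half open. In form: [[[tx, ty, tz, ax, ay, az, grip], ...]]. A call has 1 to 5 rows; each row is the pose to reach, as a shift and turn from the pose measured when the call began, along the tool's axes at that moment; what a row does not reach only later rows make up. A row lasts 1/12 s, in which the tool goes at most 41.7 mm and 7.16 degrees, less where a joint would pass 70% of its speed; a pose out of reach is approached as far as the arm can. A call with a gripper value outside its range is refused whole. The fingers move at their own pace and stop on an object; "force" is the grip in N (left out, the last holds). Time passes only in rows, so rows that repeat a pose let the fingers close. It gives the time, the measured TCP pose, the force and the opening at its end, in the units of the state.
- robot.observe(): the state, without advancing time (a new reading comes with each control period).
- vision.capture(name): name is "scene" or "side" or "wrist"; returns a dict with "image" (480x640x3 uint8, red, green, blue), "range_z" (480x640 float32, mm along the optical axis (not along the pixel's ray), 0 where there is no reading), "K" (3x3 intrinsics, pixels), "rvec" (rotation vector, rad) and "tvec" (3), from world to camera coordinates, as OpenCV has them. Camera axes: x right, y down, z forward; pixel columns grow to the right and rows downward; lengths in mm; the calibration is good to about 2 mm. The wrist camera is an equidistant fisheye: a pixel r from the principal point sees the ray r / f radians off the axis. A picture is of the moment at which its call begins.
- robot.finish_job(): hands the job in, once; it reports no verdict.
The state is a dict: "time_s": time; "q": joint angles; "dq": joint speeds; "joint_efforts": joint torques, N m; "eef_pos": TCP position; "eef_rot": TCP orientation; "ft_force": force on the tool from outside, world axes, zero at the start; "ft_torque": the same for the moment, N m; "finger_gap": finger opening in mm.
Only numpy, scipy, OpenCV 4.12 (cv2) and the standard library are available. Lean on these libraries where they do the work, as an engineer would, in place of code of your own. Each camera call takes 0.05 s, during which the arm holds its last target.

## Working session

There is one attempt and no reset: what is moved stays moved. The work goes in short steps, Python scripts to look and compute and a tool call to move; the robot and the scene stay as the last step left them, time stands still between calls to the robot, and variables do not carry over. Pictures are saved under pics/ and viewed, and the job is handed in when it is done.

Besides the shell and the picture viewer there is one more tool, called as name(argument=value, ...), one argument or row to a line, values as JSON. send_rows: Moves the arm, as the interface text tells. Its arguments: {"type":"object","properties":{"moves":{"type":"array","items":{"type":"array","items":{"type":"array","items":{"type":"number"}}}},"force":{"type":"number"}},"required":["moves"]}

```bash
ls; mkdir -p pics; python3 - <<'E'
from rig import robot, vision
import cv2
print(robot.observe())
for n in ("scene","side"):
    c=vision.capture(n); cv2.imwrite(f"pics/{n}0.png",c["image"][:,:,::-1]); print(n,c["K"].tolist(),c["rvec"],c["tvec"])
E
```

```text
pics
{'time_s': 0.0, 'q': array([-1.42109376e+00,  2.21221320e-01,  1.52762548e+00,  5.03401018e-05,
        1.39469343e+00, -1.26080228e-01]), 'dq': array([-3.28735237e-04,  4.65494936e-04, -1.24506820e-05, -1.66506372e-03,
        4.18088325e-04,  9.92465894e-04]), 'joint_efforts': array([ 5.82744560e-04, -4.96898031e+01, -3.89393091e+01, -1.71114234e-04,
        1.11267032e-02, -5.01154616e-06]), 'eef_pos': array([ 170.16255857, -601.10629103,  403.59428244]), 'eef_rot': array([ 9.90508175e-01,  1.37450378e-01,  1.32734145e-05, -9.74013687e-04]), 'ft_force': array([-0.10764634,  0.29771931, -0.73900428]), 'ft_torque': array([0.04127826, 0.0132154 , 0.00248353]), 'finger_gap': 85.39531011860218}
scene [[470.28323106223405, 0.0, 312.3113417556018], [0.0, 470.28323106223405, 239.20114997216604], [0.0, 0.0, 1.0]] [ 2.2785183   1.06858902 -0.3624503 ] [-354.32207697 -323.26079983 1272.05881794]
side [[568.710953388445, 0.0, 322.20084355871114], [0.0, 568.710953388445, 225.93891573299388], [0.0, 0.0, 1.0]] [ 0.63702823 -2.51658164  1.33189222] [520.63840599 269.39105081 882.60831575]
```

View pics/scene0.png

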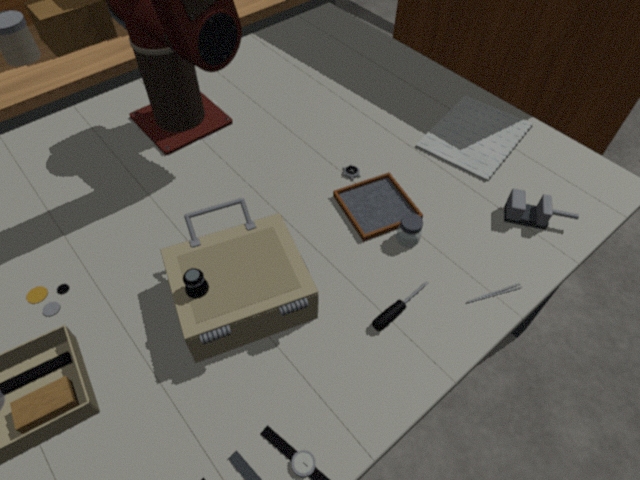

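View pics/side0.png

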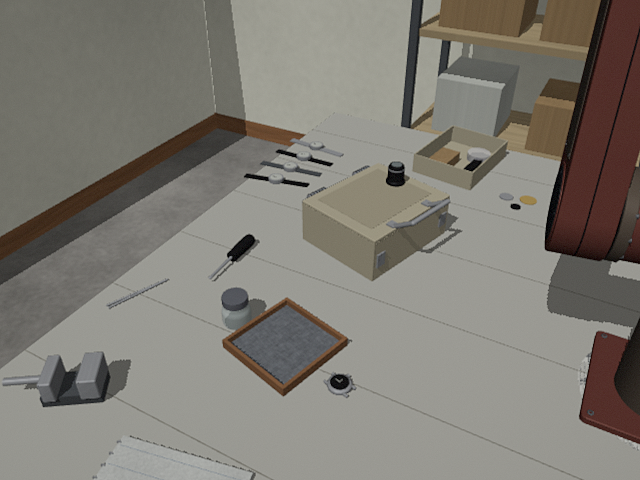

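```bash
cat > h.py <<'E'
import numpy as np, cv2
from rig import robot, vision
from scipy.spatial.transform import Rotation as R
def cloud(c):
    K=c["K"];z=c["range_z"].astype(float);v,u=np.mgrid[:z.shape[0],:z.shape[1]]
    P=np.stack([(u-K[0,2])/K[0,0]*z,(v-K[1,2])/K[1,1]*z,z],-1)
    Rm=cv2.Rodrigues(np.array(c["rvec"],float))[0]
    W=(P-np.array(c["tvec"]).ravel())@Rm
    W[z<=0]=np.nan
    return W
def ray(c,u,v,h):
    K=c["K"];Rm=cv2.Rodrigues(np.array(c["rvec"],float))[0];t=np.array(c["tvec"]).ravel()
    o=-Rm.T@t; d=Rm.T@np.array([(u-K[0,2])/K[0,0],(v-K[1,2])/K[1,1],1]); return o+d*(h-o[2])/d[2]
def proj(c,p):
    return cv2.projectPoints(np.array(p,float).reshape(-1,3),np.array(c["rvec"],float),np.array(c["tvec"],float),c["K"],None)[0].reshape(-1,2)
E
python3 - <<'E'
from h import *
for n in ("scene","side"):
    c=vision.capture(n);W=cloud(c)
    x,y,z=np.moveaxis(W,-1,0)
    reg=(x>250)&(x<900)&(abs(y)<450)
    print(n,"nan",np.isnan(z).mean())
    def rep(nm,m,extra=True):
        m=m.astype(np.uint8); k,l,s,ce=cv2.connectedComponentsWithStats(m)
        for i in range(1,k):
            if s[i,4]>60:
                p=W[l==i]; r=cv2.minAreaRect(p[:,:2].astype(np.float32))
                print(nm,"px",ce[i].round(),s[i,4],"rect c",np.round(r[0],1),"size",np.round(r[1],1),"ang",round(r[2],1),"z",np.round(np.percentile(p[:,2],[5,50,95]),1))
    rep("lid",reg&(z>92)&(z<104)); rep("high",reg&(z>105)&(z<160)); rep("low",reg&(z>9)&(z<80))
    print("scene pts", [ (p,W[p[1],p[0]].round(1)) for p in ([(245,275),(194,275),(215,210),(378,205),(411,235),(351,172),(390,315)] if n=="scene" else [(396,170),(420,215),(285,345),(340,383),(234,300),(375,200)])])
E
```

```text
scene nan 0.004000651041666667
lid px [237. 276.] 12032 rect c [ 569.6 -190.6] size [240.4 218.5] ang 72.6 z [94.2 96.7 99. ]
high px [215. 212.] 496 rect c [ 451.6 -154.2] size [119.4  46. ] ang 71.6 z [107.8 124.7 128.9]
high px [194. 282.] 511 rect c [ 555.4 -266.6] size [34.4 35.2] ang 12.5 z [106.6 136.3 141.8]
low px [352. 170.] 86 rect c [445.8 214.3] size [31.6 33.1] ang 30.9 z [ 9.1 10.3 12.2]
low px [390. 215.] 1485 rect c [591.7 175.2] size [152.7 210.6] ang 74.6 z [10.4 17.3 59.1]
low px [529. 209.] 1213 rect c [805.6 422.1] size [106.1  62.1] ang 33.9 z [14.7 38.  54.4]
low px [393. 311.] 599 rect c [781.3  36.7] size [ 25.2 151.4] ang 1.4 z [11.5 20.1 24.3]
low px [253. 330.] 2144 rect c [ 662.2 -219.3] size [240.6  12.2] ang 72.5 z [12.3 40.6 75.1]
low px [303. 462.] 300 rect c [ 877.4 -288.7] size [36.7 32.9] ang 57.9 z [ 9.1 10.1 11.9]
scene pts [((245, 275), array([nan, nan, nan])), ((194, 275), array([ 555.9, -263.4,  140.6])), ((215, 210), array([ 439. , -150.3,  122.8])), ((378, 205), array([562.8, 188.3,   3.6])), ((411, 235), array([686.8, 156.4,  38.9])), ((35
[... 889 characters left out ...]
 [591.1 173. ] size [153.4 206.9] ang 74.5 z [ 9.6 18.8 61.6]
low px [ 77. 377.] 2448 rect c [806.7 422.4] size [108.1  64.2] ang 34.9 z [14.9 42.2 57.1]
low px [339. 382.] 394 rect c [445. 214.] size [38.6 37.9] ang 42.1 z [ 9.5 12.  14.3]
low px [161. 452.] 79 rect c [608.6 441.3] size [26.7 18.2] ang 6.8 z [ 9.1  9.7 11.2]
low px [197. 467.] 316 rect c [548.6 435.4] size [86.6 31.3] ang 11.7 z [ 9.1  9.8 11.2]
scene pts [((396, 170), array([ 549.6, -250.3,  139.2])), ((420, 215), array([ 448.8, -124.1,  129.8])), ((285, 345), array([564. , 183.6,   7. ])), ((340, 383), array([444.1, 214.5,  10.5])), ((234, 300), array([668.5, 177.4,  58.9])), ((375, 200), array([ 562.6, -175.9,  101.3]))]
```

```bash
cat >> h.py <<'E'
def plan(pos,yaw=None,o=None,rotm=None):
    """tool-frame shift & rotvec to TCP pos; yaw = world yaw of tool x, tool z down"""
    o=o or robot.observe(); R0=R.from_quat(o["eef_rot"])
    if rotm is None:
        cx,sx=np.cos(yaw),np.sin(yaw); rotm=np.array([[cx,sx,0],[sx,-cx,0],[0,0,-1]])
    d=R0.inv().apply(np.array(pos)-o["eef_pos"]); r=(R0.inv()*R.from_matrix(rotm)).as_rotvec()
    print("t",round(o["time_s"],2),"pos",o["eef_pos"].round(1),"q",o["q"].round(2),"F",o["ft_force"].round(1),"gap",round(o["finger_gap"],1))
    print("shift",d.round(1),"rot",r.round(4)); return d,r
E
python3 - <<'E'
from h import *
for n in ("scene","side"):
    c=vision.capture(n);W=cloud(c);x,y,z=np.moveaxis(W,-1,0)
    def rc(m):
        p=W[m]; r=cv2.minAreaRect(p[:,:2].astype(np.float32)); return np.round(r[0],1),np.round(r[1],1),round(r[2],1),len(p),np.round(np.median(p,0),1)
    t=(x>460)&(x<650)&(y>90)&(y<290)
    print(n,"tray",rc(t&(z>11)&(z<25)))
    hsv=cv2.cvtColor(c["image"],cv2.COLOR_RGB2HSV)
    brown=(hsv[...,1]>110)&(x>440)&(x<700)&(y>60)&(y<300)
    print("brown",rc(brown))
    off=-2*(n=="side")
    bar=(x>400)&(x<500)&(y>-240)&(y<-60)&(z>(118 if n=="scene" else 121))&(z<140)
    print("bar",rc(bar))
    p=W[bar][:,:2]; u,s,vt=np.linalg.svd(p-p.mean(0),full_matrices=False); print("bar dir",np.degrees(np.arctan2(vt[0,1],vt[0,0])))
    lp=(x>500)&(x<610)&(y>-310)&(y<-220)&(z>134); print("loupe top",rc(lp))
    jar=(x>600)&(x<740)&(y>110)&(y<240)&(z>30); print("jar",rc(jar))
plan([554,-265,345],1.269)
E
```

```text
scene tray (array([549. , 187.1]), array([154.2, 183.5]), 75.3, 700, array([558.4, 164.9,  15.6]))
brown (array([562.9, 182. ]), array([151.4, 257.7]), 75.3, 788, array([564.7, 151. ,  14.4]))
bar (array([ 442.2, -151.1]), array([119.1,  24.7]), 73.2, 380, array([ 436.5, -151.7,  126.1]))
bar dir -107.25194339060262
loupe top (array([ 555.7, -266.2]), array([31.7, 34.7]), 3.9, 291, array([ 558. , -266.9,  140. ]))
jar (array([672.7, 170.1]), array([45.5, 49.2]), 72.1, 495, array([676. , 163.2,  56.9]))
side tray (array([553. , 183.4]), array([153.5, 197.7]), 74.7, 1770, array([556.8, 184.5,  18. ]))
brown (array([539.6, 188.1]), array([152.2, 205.8]), 74.7, 2071, array([551.7, 205. ,  15.7]))
bar (array([ 441.2, -149.4]), array([118.7,  21.4]), 71.9, 263, array([ 438. , -139.6,  129.6]))
bar dir 71.4832335164247
loupe top (array([ 553.6, -265. ]), array([35.6, 36.1]), 52.5, 159, array([ 552.9, -258.9,  143. ]))
jar (array([672.4, 170.1]), array([47.2, 50. ]), 73.0, 765, array([666.3, 177.8,  58.5]))
t 0.3 pos [ 170.2 -601.3  404.3] q [-1.42  0.22  1.53 -0.    1.39 -0.13] F [-0.2 -0.2  0.2] gap 85.7
shift [ 460.9 -219.    59.5] rot [-6.000e-04 -4.000e-04 -9.932e-01]
```

send_rows(
  moves=[
    [[461,-219,60,0,0,-0.993,-1],[461,-219,60,0,0,-0.993,-0.2],[461,-219,60,0,0,-0.993,-0.2],[461,-219,60,0,0,-0.993,-0.2],[461,-219,60,0,0,-0.993,-0.2]],
  ],
  force=30,
)

```text
time_s: 0.72
eef_pos: [326.8, -463.6, 380.1]
eef_rot: [0.899, 0.438, 0.0, -0.0]
ft_force: [1.0, 0.1, 0.9]
finger_gap: 51.1
```

```bash
python3 - <<'E'
from h import *
plan([554.7,-265.6,345],1.269)
E
```

```text
t 0.72 pos [ 326.8 -463.6  380.1] q [-1.1   0.1   1.71  0.    1.33 -0.43] F [1.  0.1 0.9] gap 51.1
shift [296.4  57.3  35.2] rot [ 1.000e-04 -3.000e-04 -3.627e-01]
```

send_rows(
  moves=[
    [[296,57,35,0,0,-0.363,0],[296,57,35,0,0,-0.363,-0.2],[296,57,35,0,0,-0.363,-0.2],[296,57,35,0,0,-0.363,-0.2],[296,57,35,0,0,-0.363,-0.2]],
  ],
)

```text
time_s: 1.13
eef_pos: [483.0, -327.3, 356.4]
eef_rot: [0.805, 0.593, 0.0, 0.0]
ft_force: [0.4, -0.2, 0.8]
finger_gap: 51.3
```

```bash
python3 - <<'E'
from h import *
plan([554.7,-265.6,345],1.269)
E
```

```text
t 1.13 pos [ 483.  -327.3  356.4] q [-0.73  0.16  1.69  0.    1.29 -0.43] F [ 0.4 -0.2  0.8] gap 51.3
shift [80.2 50.2 11.4] rot [ 0.0006 -0.0001  0.0009]
```

send_rows(
  moves=[
    [[35,22,5,0,0,0,-0.5],[65,40,10,0,0,0,-0.5],[80,50,11,0,0,0.0,-0.5],[80,50,11,0,0,0,-0.5],[80,50,11,0,0,0,-0.5]],
  ],
)

```text
time_s: 1.55
eef_pos: [555.0, -264.8, 345.0]
eef_rot: [0.804, 0.594, -0.0, -0.0]
ft_force: [0.3, 0.0, 0.1]
finger_gap: 64.3
```

```bash
python3 - <<'E'
from h import *
plan([554.7,-265.6,279],1.269)
c=vision.capture("wrist");cv2.imwrite("pics/w1.png",c["image"][:,:,::-1]);print(c["K"])
c=vision.capture("side");cv2.imwrite("pics/s1.png",c["image"][:,:,::-1])
c2=vision.capture("scene");cv2.imwrite("pics/sc1.png",c2["image"][:,:,::-1])
E
```

```text
t 1.55 pos [ 555.  -264.8  345. ] q [-0.57  0.24  1.61 -0.    1.28 -0.27] F [0.3 0.  0.1] gap 64.3
shift [-0.9 -0.  66. ] rot [-0.0002  0.0001  0.0033]
[[371.64829954   0.         316.36793788]
 [  0.         371.64829954 237.45552913]
 [  0.           0.           1.        ]]
```

View pics/w1.png

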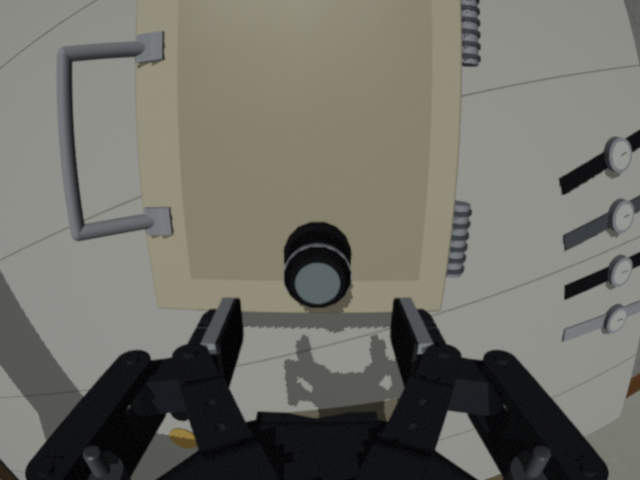

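View pics/s1.png

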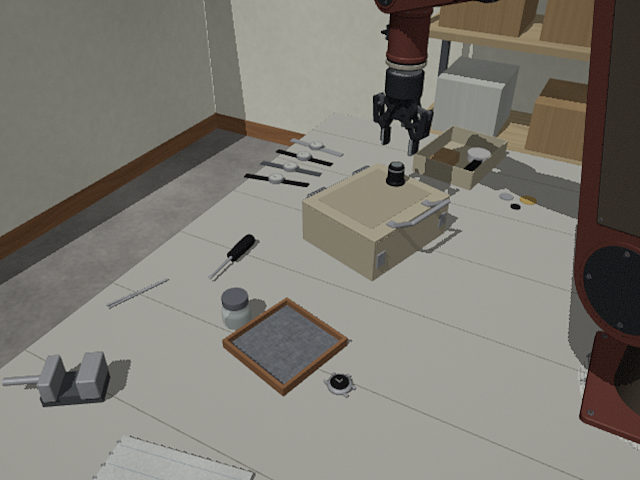

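The wrist view shows the loupe at (317,270) centred between the jaws (220..415), with the case edges square to the jaws. I'll check positions with wrist range.

```bash
cat >> h.py <<'E'
def wcloud(c):
    K=c["K"];z=c["range_z"].astype(float);v,u=np.mgrid[:z.shape[0],:z.shape[1]]
    dx=(u-K[0,2])/K[0,0];dy=(v-K[1,2])/K[1,1];r=np.hypot(dx,dy)+1e-9;s=np.tan(np.minimum(r,1.5))/r
    P=np.stack([dx*s*z,dy*s*z,z],-1);Rm=cv2.Rodrigues(np.array(c["rvec"],float))[0]
    W=(P-np.array(c["tvec"]).ravel())@Rm; W[z<=0]=np.nan; return W
E
python3 - <<'E'
from h import *
c=vision.capture("wrist");W=wcloud(c);x,y,z=np.moveaxis(W,-1,0)
def rc(m):
    p=W[m]; r=cv2.minAreaRect(p[:,:2].astype(np.float32)); return np.round(r[0],1),np.round(r[1],1),round(r[2],1),len(p),np.round(np.median(p,0),1)
print("lid",rc((z>92)&(z<103)&(x>440)&(x<720)&(y<0)&(y>-400)))
print("loupe top",rc((z>137)&(z<148)&(x>510)&(x<600)&(y<-220)&(y>-310)))
print("loupe",rc((z>107)&(z<148)&(x>510)&(x<600)&(y<-220)&(y>-310)))
b=(z>118)&(z<136)&(x>400)&(x<480)&(y>-260)&(y<-50)
for v in (80,110,145,180,210):
    m=b[v]; print(v,W[v][m].mean(0).round(1),m.sum(), W[v][m][:,:].round(0)[[0,-1]].tolist())
d=vision.capture("side")
for p in [(287,299),(346,340),(284,389),(225,343)]: print(ray(d,*p,18).round(1))
s=vision.capture("scene")
for p in [(334,188),(389,175),(421,214),(364,237)]: print(ray(s,*p,18).round(1))
E
```

```text
lid (array([ 564.7, -207.3]), array([206.9, 218. ]), 72.5, 93589, array([ 567.6, -198.6,   98.1]))
loupe top (array([ 555.4, -266.1]), array([34.2, 33.3]), 25.8, 2975, array([ 555.9, -264.1,  141.6]))
loupe (array([ 555.4, -265.8]), array([35.8, 36.2]), 71.6, 4209, array([ 556.9, -260.3,  141. ]))
80 [ 449.4 -115.1  127.6] 16 [[444.0, -112.0, 128.0], [453.0, -117.0, 125.0]]
110 [ 444.2 -132.2  128.1] 15 [[441.0, -131.0, 130.0], [446.0, -133.0, 124.0]]
145 [ 437.6 -152.   127.3] 16 [[433.0, -150.0, 128.0], [440.0, -153.0, 123.0]]
180 [ 431.5 -172.1  127.5] 15 [[427.0, -170.0, 129.0], [434.0, -174.0, 124.0]]
210 [ 426.1 -189.7  127.3] 16 [[421.0, -188.0, 129.0], [428.0, -192.0, 123.0]]
[614.6  92.8  18. ]
[473.8 133.6  18. ]
[511.8 271.7  18. ]
[648.7 236.6  18. ]
[468.  136.6  18. ]
[519.3 265.8  18. ]
[651.1 232.4  18. ]
[617.4  90.   18. ]
```

send_rows(
  moves=[
    [[-1,0,30,0,0,0,-0.4],[-1,0,55,0,0,0,-0.4],[-1,0,64,0,0,0,-0.4],[-1,0,64,0,0,0,-0.4],[-1,0,64,0,0,0,0.0]],
  ],
)

```text
time_s: 2.27
eef_pos: [553.2, -268.1, 281.8]
eef_rot: [0.806, 0.592, 0.0, 0.0]
ft_force: [0.5, 0.7, 0.5]
finger_gap: 49.1
```

send_rows(
  moves=[
    [[0,0,0,0,0,0,0.5],[0,0,0,0,0,0,1],[0,0,0,0,0,0,1],[0,0,0,0,0,0,1],[0,0,0,0,0,0,1]],
  ],
  force=30,
)

```text
time_s: 2.68
eef_pos: [553.9, -268.6, 283.6]
eef_rot: [0.806, 0.592, 0.001, 0.002]
ft_force: [-0.6, -0.6, 7.1]
finger_gap: 34.5
```

```bash
python3 - <<'E'
from h import *
plan([554.7,-265.6,279],1.269)
c=vision.capture("wrist");cv2.imwrite("pics/w2.png",c["image"][:,:,::-1])
E
```

```text
t 2.68 pos [ 553.9 -268.6  283.6] q [-0.58  0.31  1.66 -0.    1.17 -0.28] F [-0.6 -0.6  7.1] gap 34.5
shift [ 3.1 -0.1  4.6] rot [ 0.0032  0.0011 -0.0016]
```

View pics/w2.png

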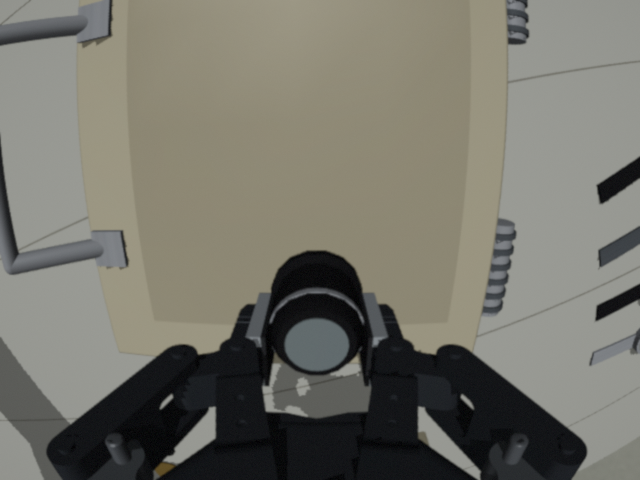

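send_rows(
  moves=[
    [[0,0,-15,0,0,0,1],[0,0,-40,0,0,0,1],[0,0,-65,0,0,0,1],[0,0,-70,0,0,0,1],[0,0,-70,0,0,0,1]],
  ],
)

```text
time_s: 3.15
eef_pos: [554.4, -268.8, 356.4]
eef_rot: [0.806, 0.592, 0.001, 0.004]
ft_force: [-0.2, -1.0, 0.2]
finger_gap: 34.3
```

```bash
python3 - <<'E'
from h import *
c=vision.capture("side");cv2.imwrite("pics/s2.png",c["image"][100:340,200:520,::-1])
plan([562,180,350],1.269)
E
```

```text
t 3.2 pos [ 553.8 -268.5  354.3] q [-0.58  0.23  1.61 -0.    1.3  -0.28] F [-0.5  0.2 -1.7] gap 34.8
shift [ 430.4 -126.1    3. ] rot [ 0.0048  0.0014 -0.0015]
```

View pics/s2.png

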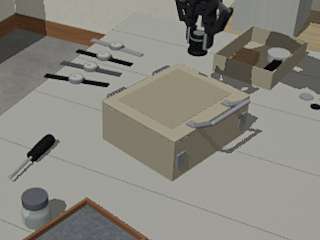

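The loupe is held clear of the lid (crop pixel ~(197,40)), upright. Carrying it to the tray.

send_rows(
  moves=[
    [[25,-7,0,0.005,0,0,1],[62,-18,1,0.005,0,0,1],[100,-29,1,0.005,0,0,1],[138,-40,1,0.005,0,0,1],[176,-52,1,0.005,0,0,1]],
  ],
)

```text
time_s: 3.62
eef_pos: [555.8, -83.3, 350.2]
eef_rot: [0.806, 0.592, -0.002, -0.001]
ft_force: [0.3, 0.0, -0.9]
finger_gap: 35.1
```

```bash
python3 - <<'E'
from h import *
plan([562,180,350],1.269)
E
```

```text
t 3.62 pos [555.8 -83.3 350.2] q [-0.29  0.12  1.75 -0.    1.28  0.02] F [ 0.3  0.  -0.9] gap 35.1
shift [ 2.531e+02 -7.290e+01  2.000e-01] rot [-0.0038  0.0014 -0.0023]
```

send_rows(
  moves=[
    [[38,-11,0,-0.003,0,0,1],[76,-22,0,-0.003,0,0,1],[114,-33,0,-0.003,0,0,1],[152,-44,0,-0.003,0,0,1],[190,-55,0,-0.003,0,0,1]],
  ],
)

```text
time_s: 4.03
eef_pos: [559.1, 116.4, 347.8]
eef_rot: [0.806, 0.592, -0.002, -0.001]
ft_force: [1.0, -0.1, -0.9]
finger_gap: 35.0
```

send_rows(
  moves=[
    [[20,-6,0,0,0,0,1],[45,-13,0,0,0,0,1],[58,-17,0,0,0,0,1],[58,-17,0,0,0,0,1],[58,-17,0,0,0,0,1]],
  ],
)

```text
time_s: 4.45
eef_pos: [559.8, 176.9, 346.3]
eef_rot: [0.806, 0.592, -0.003, -0.001]
ft_force: [0.1, -0.2, -0.9]
finger_gap: 34.8
```

```bash
python3 - <<'E'
from h import *
plan([562,180,195],1.269)
c=vision.capture("side");cv2.imwrite("pics/s3.png",c["image"][:,:,::-1])
c=vision.capture("wrist");cv2.imwrite("pics/w3.png",c["image"][:,:,::-1])
E
```

```text
t 4.45 pos [559.8 176.9 346.3] q [ 0.17  0.18  1.68 -0.    1.28  0.48] F [ 0.1 -0.2 -0.9] gap 34.8
shift [  4.2   2.1 151.3] rot [-0.006   0.0043 -0.0009]
```

View pics/w3.png

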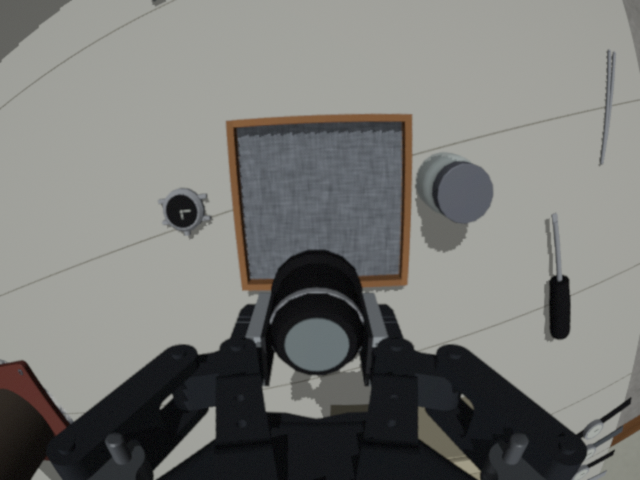

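View pics/s3.png

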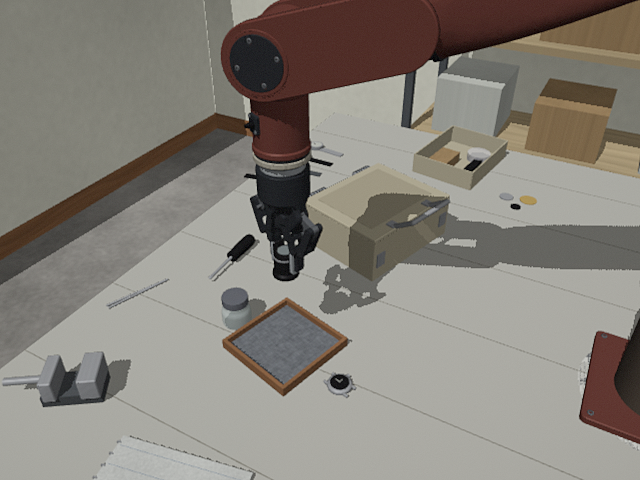

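```bash
python3 - <<'E'
from h import *
c=vision.capture("wrist");W=wcloud(c)
for p in [(229,123),(411,117),(407,285),(246,287),(325,205),(318,345)]: print(p,W[p[1],p[0]].round(1))
s=vision.capture("side"); print(proj(s,[562,182,6]),proj(s,[[559.8,176.9,173]]))
E
```

```text
(229, 123) [514.8 270.7  16.6]
(411, 117) [656.4 231.8  16.3]
(407, 285) [6.197e+02 8.000e+01 3.000e-01]
(246, 287) [477.9 130.7  16.5]
(325, 205) [567.6 179.5   6.9]
(318, 345) [561.1 178.  205.3]
[[286.52070018 345.20734216]] [[286.20726313 266.59216337]]
```

send_rows(
  moves=[
    [[3,2,30,-0.006,0.004,0,1],[5,3,65,-0.006,0.004,0,1],[5,3,100,-0.006,0.004,0,1],[5,3,125,-0.006,0.004,0,1],[5,3,138,-0.006,0.004,0,1]],
  ],
)

```text
time_s: 5.07
eef_pos: [562.4, 177.6, 205.4]
eef_rot: [0.807, 0.59, -0.002, -0.001]
ft_force: [-0.4, -0.8, -1.0]
finger_gap: 34.6
```

```bash
python3 - <<'E'
from h import *
plan([563,181,192.5],1.269)
c=vision.capture("side");cv2.imwrite("pics/s4.png",c["image"][200:440,180:500,::-1])
E
```

```text
t 5.07 pos [562.4 177.6 205.4] q [ 0.17  0.36  1.76 -0.    1.03  0.48] F [-0.4 -0.8 -1. ] gap 34.6
shift [ 3.4 -0.5 12.9] rot [-0.0035  0.002  -0.0057]
```

View pics/s4.png

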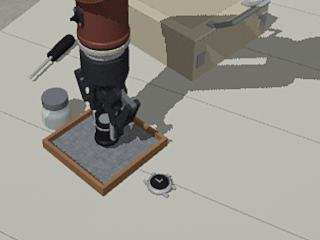

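The loupe hangs over the tray interior (crop pixel ~(106,130)). Lowering gently.

send_rows(
  moves=[
    [[1,0,4,0,0,0,1],[2,0,7,0,0,0,1],[2,0,10,0,0,0,1],[2,0,11,0,0,0,1],[2,0,11,0,0,0,1]],
  ],
)

```text
time_s: 5.53
eef_pos: [563.1, 179.7, 194.4]
eef_rot: [0.807, 0.591, -0.002, -0.001]
ft_force: [-0.7, -0.8, 0.1]
finger_gap: 34.8
```

```bash
python3 - <<'E'
from h import *
plan([563,181,192.5],1.269)
E
```

```text
t 5.53 pos [563.1 179.7 194.4] q [ 0.18  0.38  1.76 -0.    1.01  0.48] F [-0.7 -0.8  0.1] gap 34.8
shift [ 1.2 -0.5  1.9] rot [-0.0034  0.0019 -0.0055]
```

send_rows(
  moves=[
    [[0,0,1,-0.003,0.002,0,1],[0,0,2,-0.003,0.002,0,1],[0,0,3,-0.003,0.002,0,1],[0,0,3,-0.003,0.002,0,1]],
  ],
)

```text
time_s: 5.87
eef_pos: [563.4, 179.8, 191.8]
eef_rot: [0.807, 0.591, 0.0, 0.0]
ft_force: [0.4, 0.4, 1.6]
finger_gap: 34.6
```

send_rows(
  moves=[
    [[0,0,0.5,0,0,0,0.15],[0,0,0.5,0,0,0,0.0],[0,0,0,0,0,0,-0.2],[0,0,0,0,0,0,-0.4],[0,0,0,0,0,0,-0.4]],
  ],
)

```text
time_s: 6.28
eef_pos: [563.4, 179.7, 191.8]
eef_rot: [0.807, 0.591, 0.0, 0.0]
ft_force: [-0.4, 0.1, -0.6]
finger_gap: 60.1
```

send_rows(
  moves=[
    [[0,0,-10,0,0,0,-0.4],[0,0,-30,0,0,0,-0.4],[0,0,-65,0,0,0,-0.4],[0,0,-100,0,0,0,-0.4],[0,0,-120,0,0,0,-0.4]],
  ],
)

```text
time_s: 6.7
eef_pos: [564.2, 179.9, 316.8]
eef_rot: [0.807, 0.591, 0.003, 0.001]
ft_force: [2.7, 0.5, 0.5]
finger_gap: 59.8
```

```bash
python3 - <<'E'
from h import *
plan([437,-152,365],1.269)
c=vision.capture("side");cv2.imwrite("pics/s5.png",c["image"][200:440,180:500,::-1])
c=vision.capture("wrist");cv2.imwrite("pics/w5.png",c["image"][:,:,::-1])
E
```

```text
t 6.7 pos [564.2 179.9 316.8] q [0.18 0.22 1.7  0.   1.22 0.48] F [2.7 0.5 0.5] gap 59.8
shift [-354.7  -20.6  -49.4] rot [ 0.0051 -0.003  -0.0053]
```

View pics/s5.png

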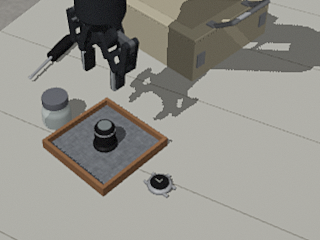

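View pics/w5.png

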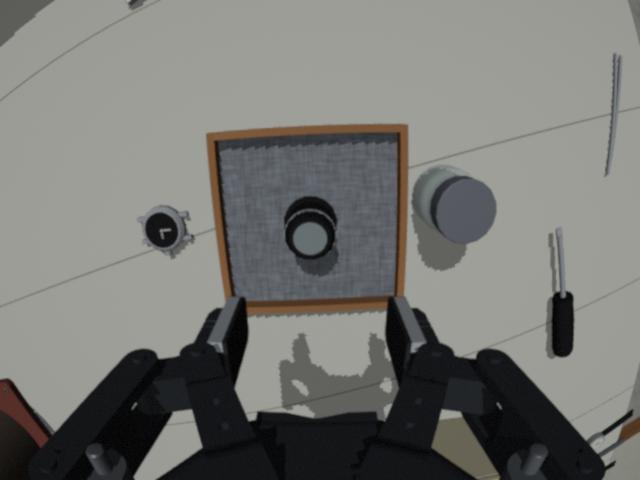

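The loupe stands upright mid-tray (wrist px (310,238)); jar, watch and driver are untouched. Going to the handle.

send_rows(
  moves=[
    [[-35,-2,-15,0,0,0,-0.1],[-75,-4,-35,0,0,0,-0.1],[-115,-7,-49,0,0,0,0],[-155,-9,-49,0,0,0,0.0],[-195,-11,-49,0,0,0,0.0]],
  ],
)

```text
time_s: 7.22
eef_pos: [494.5, -3.3, 367.0]
eef_rot: [0.807, 0.591, 0.006, 0.003]
ft_force: [0.6, -0.1, 0.3]
finger_gap: 42.8
```

```bash
python3 - <<'E'
from h import *
plan([438,-149.5,365],1.268)
E
```

```text
t 7.22 pos [494.5  -3.3 367. ] q [-0.17 -0.07  1.91  0.    1.29  0.14] F [ 0.6 -0.1  0.3] gap 42.8
shift [-156.4   -9.9    1. ] rot [ 0.0113 -0.0054 -0.0032]
```

send_rows(
  moves=[
    [[-39,-2,0,0.011,-0.005,-0.003,0],[-78,-5,1,0.011,-0.005,-0.003,0],[-115,-7,1,0.011,-0.005,-0.003,0],[-145,-9,1,0.011,-0.005,-0.003,0],[-156,-10,1,0.011,-0.005,-0.003,0.0]],
  ],
)

```text
time_s: 7.63
eef_pos: [436.4, -151.8, 364.6]
eef_rot: [0.807, 0.591, -0.001, -0.0]
ft_force: [-0.0, 0.1, 1.0]
finger_gap: 42.6
```

```bash
python3 - <<'E'
from h import *
plan([438,-149.5,281],1.268)
c=vision.capture("wrist");cv2.imwrite("pics/w6.png",c["image"][:,:,::-1]);W=wcloud(c);x,y,z=np.moveaxis(W,-1,0)
b=(z>118)&(z<136)&(x>400)&(x<480)&(y>-260)&(y<-50)
p=W[b];r=cv2.minAreaRect(p[:,:2].astype(np.float32));print(r,len(p))
for v in range(60,330,30):
    m=b[v]
    if m.sum(): print(v,np.nonzero(m)[0][[0,-1]],W[v][m].mean(0).round(1))
E
```

```text
t 7.63 pos [ 436.4 -151.8  364.6] q [-0.51 -0.15  1.98 -0.    1.31 -0.2 ] F [-0.   0.1  1. ] gap 42.6
shift [ 2.8  0.9 83.6] rot [-0.0007  0.0007 -0.0033]
((442.9461975097656, -150.7818603515625), (118.5870361328125, 24.68704605102539), 72.9693374633789) 3621
150 [314 339] [460.5 -94.5 121.6]
180 [306 322] [ 449.2 -107.9  128.5]
210 [306 323] [ 444.2 -124.6  128. ]
240 [307 323] [ 438.9 -141.7  128.3]
270 [307 322] [ 432.9 -159.7  128.4]
300 [307 322] [ 426.7 -179.1  128.4]
```

View pics/w6.png

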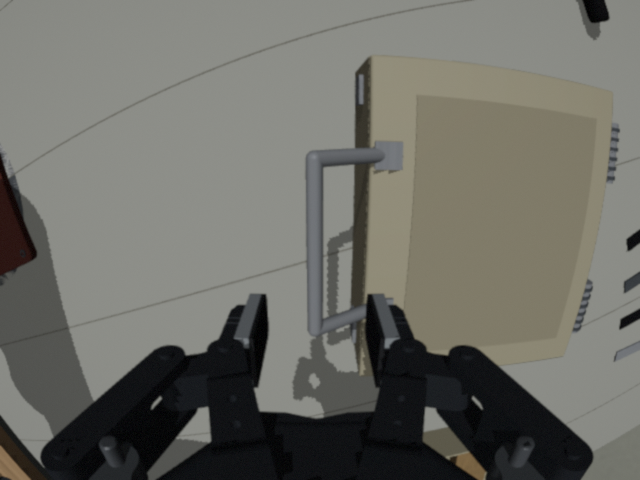

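Bar at px x≈315, midway between the jaws (258..380), ends at rows 158 and 330. Descending on it.

send_rows(
  moves=[
    [[2,0,25,0,0,0,0],[2,0,55,0,0,0,0],[2,0,75,0,0,0,0],[2,0,82,0,0,0,0],[2,0,83,0,0,0,0]],
  ],
)

```text
time_s: 8.1
eef_pos: [436.4, -148.8, 279.5]
eef_rot: [0.807, 0.591, -0.001, -0.002]
ft_force: [0.4, -1.1, -0.9]
finger_gap: 42.4
```

```bash
python3 - <<'E'
from h import *
plan([436.5,-150.5,280.5],1.268)
c=vision.capture("side");cv2.imwrite("pics/s6.png",cv2.resize(c["image"][100:300,330:530,::-1],None,fx=3,fy=3))
E
```

```text
t 8.1 pos [ 436.4 -148.8  279.5] q [-0.5  -0.04  2.06 -0.    1.13 -0.19] F [ 0.4 -1.1 -0.9] gap 42.4
shift [-1.6  0.6 -1. ] rot [-0.0053 -0.0005 -0.003 ]
```

View pics/s6.png

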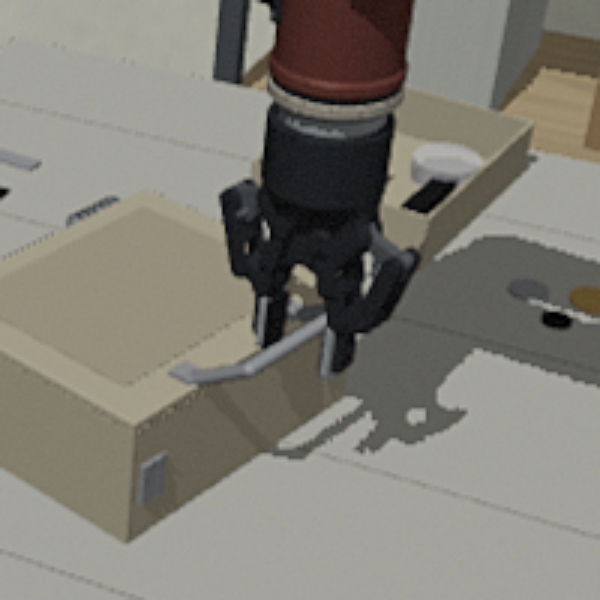

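Fingers straddle the bar (crop px ~(300,340)). Closing.

send_rows(
  moves=[
    [[0,0,0,0,0,0,0.5],[0,0,0,0,0,0,1],[0,0,0,0,0,0,1],[0,0,0,0,0,0,1],[0,0,0,0,0,0,1]],
  ],
  force=40,
)

```text
time_s: 8.57
eef_pos: [436.7, -148.9, 281.9]
eef_rot: [0.806, 0.591, -0.001, -0.002]
ft_force: [-6.9, 2.2, 4.9]
finger_gap: 8.3
```

```bash
python3 - <<'E'
from h import *
plan([436.5,-150.5,280.5],1.268)
c=vision.capture("wrist");cv2.imwrite("pics/w7.png",c["image"][:,:,::-1])
c=vision.capture("scene");cv2.imwrite("pics/sc7.png",cv2.resize(c["image"][130:330,130:330,::-1],None,fx=3,fy=3))
E
```

```text
t 8.57 pos [ 436.7 -148.9  281.9] q [-0.5  -0.04  2.05 -0.    1.14 -0.19] F [-6.9  2.2  4.9] gap 8.3
shift [-1.6  0.3  1.4] rot [-0.0048  0.     -0.0027]
```

View pics/w7.png

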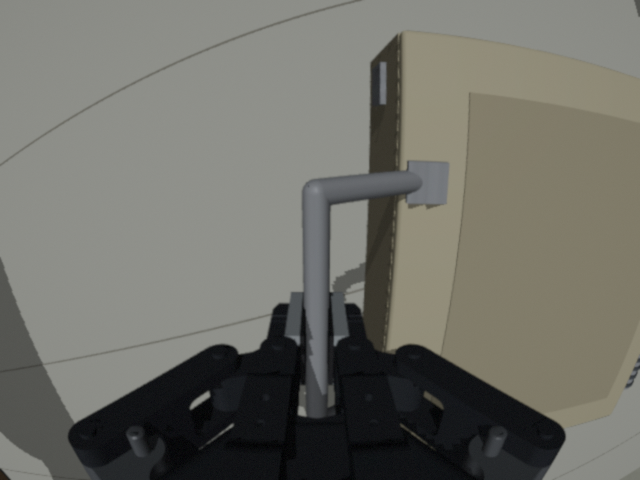

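```bash
cat >> h.py <<'E'
T0=np.array([436.5,-149.0,281.5]);PSI=-0.303;CX=np.array([np.cos(PSI),np.sin(PSI),0]);YAW=PSI+np.pi/2
rad=np.hypot(235,35);a0=np.arctan2(35,235)
def tcp(th): a=a0+np.radians(th); return T0+CX*(235-rad*np.cos(a))+np.array([0,0,rad*np.sin(a)-35])
def lid(ths):
    o=robot.observe(); d=o["eef_pos"]-T0; X=235-d@CX; Z=35+d[2]
    print("lid est deg",round(np.degrees(np.arctan2(Z,X)-a0),2),"r err",round(np.hypot(X,Z)-rad,1),"lateral",round(d@np.array([-CX[1],CX[0],0]),1))
    for t in ths: print(t,end=" "); plan(tcp(t),YAW,o) if t==ths[0] else print((R.from_quat(o["eef_rot"]).inv().apply(tcp(t)-o["eef_pos"])).round(1))
E
python3 -c "
from h import *
lid([1,2.5,4,6,8])"
```

```text
lid est deg 0.1 r err -0.1 lateral 0.2
1 t 8.67 pos [ 436.7 -148.9  281.9] q [-0.5  -0.04  2.05 -0.    1.14 -0.19] F [-6.2  2.9  6.1] gap 8.1
shift [-0.2  0.5 -3.7] rot [-0.0048 -0.     -0.0025]
2.5 [-0.2  1.6 -9.8]
4 [ -0.2   2.8 -15.9]
6 [ -0.1   4.7 -24. ]
8 [ -0.1   6.9 -32. ]
```

send_rows(
  moves=[
    [[0,0.5,-3.7,0,0,0,1],[0,1.6,-9.8,0,0,0,1],[0,2.8,-15.9,0,0,0,1],[0,4.7,-24,0,0,0,1],[0,6.9,-32,0,0,0,1]],
  ],
)

```text
time_s: 9.08
eef_pos: [443.4, -151.0, 314.7]
eef_rot: [0.806, 0.591, -0.002, -0.002]
ft_force: [-1.0, 0.5, -2.7]
finger_gap: 8.3
```

```bash
python3 -c "
from h import *
lid([9,11,13,15,17])"
```

```text
lid est deg 8.19 r err 0.2 lateral 0.1
9 t 9.08 pos [ 443.4 -151.   314.7] q [-0.5  -0.07  2.01 -0.    1.21 -0.19] F [-1.   0.5 -2.7] gap 8.3
shift [-0.1  1.2 -3.2] rot [-0.0054 -0.0001 -0.0025]
11 [ -0.1   3.7 -11. ]
13 [ -0.1   6.6 -18.8]
15 [ -0.1   9.7 -26.5]
17 [ -0.1  13.1 -34.1]
```

Tracking well at low force.

send_rows(
  moves=[
    [[0,1.8,-5,0,0,0,1],[0,3.7,-11,0,0,0,1],[0,6.6,-18.8,0,0,0,1],[0,9.7,-26.5,0,0,0,1],[0,13.1,-34.1,0,0,0,1]],
  ],
)

```text
time_s: 9.5
eef_pos: [456.0, -154.9, 349.3]
eef_rot: [0.806, 0.591, -0.002, -0.003]
ft_force: [-5.8, 1.4, -0.8]
finger_gap: 8.4
```

```bash
python3 -c "
from h import *
lid([19,21,23,25,27])"
```

```text
lid est deg 17.12 r err 0.4 lateral 0.1
19 t 9.5 pos [ 456.  -154.9  349.3] q [-0.49 -0.08  1.95 -0.    1.28 -0.19] F [-5.8  1.4 -0.8] gap 8.4
shift [-0.1  3.8 -6.8] rot [-0.0074 -0.0002 -0.0025]
21 [ -0.1   7.7 -14.2]
23 [ -0.1  11.9 -21.3]
25 [ -0.1  16.3 -28.4]
27 [ -0.1  20.9 -35.2]
```

send_rows(
  moves=[
    [[0,3.8,-6.8,0,0,0,1],[0,7.7,-14.2,0,0,0,1],[0,11.9,-21.3,0,0,0,1],[0,16.3,-28.4,0,0,0,1],[0,20.9,-35.2,0,0,0,1]],
  ],
)

```text
time_s: 9.92
eef_pos: [475.8, -161.2, 385.3]
eef_rot: [0.806, 0.591, -0.003, -0.004]
ft_force: [-8.9, 2.7, 4.5]
finger_gap: 8.1
```

```bash
python3 -c "
from h import *
lid([29,31,33,34,35])
c=vision.capture('side');cv2.imwrite('pics/s8.png',c['image'][:,:,::-1])"
```

```text
lid est deg 27.15 r err 0.8 lateral 0.1
29 t 9.92 pos [ 475.8 -161.2  385.3] q [-0.48 -0.06  1.86 -0.    1.35 -0.18] F [-8.9  2.7  4.5] gap 8.1
shift [-0.1  5.2 -5.7] rot [-0.0104 -0.0001 -0.0023]
31 [ -0.1  10.3 -12.3]
33 [ -0.1  15.6 -18.7]
34 [ -0.1  18.3 -21.8]
35 [ -0.1  21.1 -24.8]
```

View pics/s8.png

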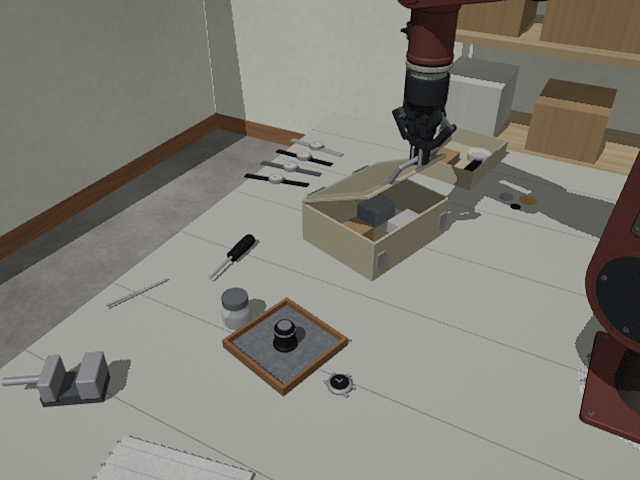

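send_rows(
  moves=[
    [[0,4.7,-5.7,-0.005,0,0,1],[0,9.8,-12.3,-0.01,0,0,1],[0,15.2,-18.7,-0.01,0,0,1],[0,18.3,-21.8,-0.01,0,0,1],[0,21.1,-24.8,-0.01,0,0,1]],
  ],
)

```text
time_s: 10.38
eef_pos: [496.5, -167.6, 414.2]
eef_rot: [0.806, 0.591, -0.0, -0.0]
ft_force: [-14.8, 4.0, 11.4]
finger_gap: 8.4
```

```bash
cat >> h.py <<'E'
def lidplane():
    for n in ("side","scene"):
        c=vision.capture(n);W=cloud(c)
        hsv=cv2.cvtColor(c["image"],cv2.COLOR_RGB2HSV)
        H=T0-np.array([0,0,156.5])+CX*235-np.array([0,0,35])
        d=W-H; X=-(d@CX); Y=d@np.array([-CX[1],CX[0],0]); Z=d[...,2]
        m=(X>15)&(X<210)&(abs(Y)<110)&(Z>12)&(hsv[...,1]>40)&(hsv[...,0]>15)&(hsv[...,0]<35)
        th=np.degrees(np.arctan2(Z[m],X[m])); med=np.median(th)
        m2=m.copy(); m2[m]=abs(th-med)<6
        P=np.stack([X[m2],Z[m2]],1);k=np.polyfit(P[:,0],P[:,1],1)
        print(n,"slope deg",np.degrees(np.arctan(k[0])).round(2),"icpt",k[1].round(1),len(P),"of",m.sum())
E
python3 -c "
from h import *
lidplane();lid([37,39,41,43,45])"
```

```text
side slope deg 33.53 icpt 16.9 686 of 814
scene slope deg 35.41 icpt 7.3 12265 of 14165
lid est deg 35.89 r err 2.9 lateral 0.1
37 t 10.48 pos [ 496.7 -167.7  414.7] q [-0.48 -0.03  1.78 -0.    1.39 -0.17] F [-14.4   4.9  12.9] gap 8.3
shift [-0.1  5.3 -1.2] rot [ 0.0003  0.0001 -0.0022]
39 [-0.1 11.4 -6.9]
41 [ -0.1  17.6 -12.4]
43 [ -0.1  24.  -17.7]
45 [ -0.1  30.5 -22.7]
```

```bash
cat >> h.py <<'E'
G0=T0+155*R.from_quat([0.8063,0.5914,-0.001,-0.0023]).as_matrix()[:,2]
G0=G0+0
def gp(th): a=a0+np.radians(th); return G0+CX*(235-rad*np.cos(a))+np.array([0,0,rad*np.sin(a)-35])
def lid(ths):
    o=robot.observe(); Rm=R.from_quat(o["eef_rot"]).as_matrix(); g=o["eef_pos"]+155*Rm[:,2]; d=g-G0; X=235-d@CX; Z=35+d[2]
    print("t",round(o["time_s"],2),"lid",round(np.degrees(np.arctan2(Z,X)-a0),2),"r err",round(np.hypot(X,Z)-rad,1),"lat",round(d@np.array([-CX[1],CX[0],0]),1),"F",o["ft_force"].round(1),"gap",o["finger_gap"].round(1),"tiltrot",np.round((R.from_matrix(Rm).inv()*R.from_matrix(np.array([[np.cos(YAW),np.sin(YAW),0],[np.sin(YAW),-np.cos(YAW),0],[0,0,-1]]))).as_rotvec(),4))
    for t in ths: print(t,(Rm.T@(gp(t)-g)).round(1))
E
python3 -c "
from h import *
print(G0)
lid([37,39,41,43,45])"
```

```text
[ 435.82829816 -148.60839508  126.50195013]Traceback (most recent call last):
  File "<string>", line 4, in <module>
    lid([37,39,41,43,45])
    ~~~^^^^^^^^^^^^^^^^^^
  File "h.py", line 52, in lid
    print("t",round(o["time_s"],2),"lid",round(np.degrees(np.arctan2(Z,X)-a0),2),"r err",round(np.hypot(X,Z)-rad,1),"lat",round(d@np.array([-CX[1],CX[0],0]),1),"F",o["ft_force"].round(1),"gap",o["finger_gap"].round(1),"tiltrot",np.round((R.from_matrix(Rm).inv()*R.from_matrix(np.array([[np.cos(YAW),np.sin(YAW),0],[np.sin(YAW),-np.cos(YAW),0],[0,0,-1]]))).as_rotvec(),4))
                                                                                                                                                                                                 ^^^^^^^^^^^^^^^^^^^^^
AttributeError: 'float' object has no attribute 'round'
```

```bash
sed -i 's/o\["finger_gap"\].round(1)/round(o["finger_gap"],1)/' h.py
python3 -c "
from h import *
lid([36,37,39,41,43,45])"
```

```text
t 10.48 lid 36.03 r err 2.4 lat -0.1 F [-14.4   4.9  12.9] gap 8.3 tiltrot [ 0.0003  0.0001 -0.0022]
36 [0.1 1.6 1.7]
37 [ 0.1  4.5 -1.2]
39 [ 0.1 10.6 -6.9]
41 [  0.1  16.8 -12.4]
43 [  0.1  23.2 -17.7]
45 [  0.1  29.7 -22.7]
```

```bash
cat >> h.py <<'E'
def lid(ths):
    o=robot.observe(); Rm=R.from_quat(o["eef_rot"]).as_matrix(); g=o["eef_pos"]+155*Rm[:,2]; d=g-G0; X=235-d@CX; Z=35+d[2]
    raw=np.degrees(np.arctan2(Z,X)-a0); Zc=np.sqrt(max(rad**2-X**2,0)); cor=np.degrees(np.arctan2(Zc,X)-a0)
    print("t",round(o["time_s"],2),"raw",raw.round(2),"corrected",cor.round(2),"s",round(Z-Zc,1),"lat",round(d@np.array([-CX[1],CX[0],0]),1),"F",o["ft_force"].round(1),"gap",round(o["finger_gap"],1),"tiltrot",np.round((R.from_matrix(Rm).inv()*R.from_matrix(np.array([[np.cos(YAW),np.sin(YAW),0],[np.sin(YAW),-np.cos(YAW),0],[0,0,-1]]))).as_rotvec(),4))
    print("F along case x, z:",round(o["ft_force"]@CX,1),round(o["ft_force"][2],1))
    for t in ths: print(t,(Rm.T@(gp(t)-gp(cor))).round(1))
E
python3 -c "
from h import *
lid([37,38.5,40,41.5,43])"
```

```text
t 10.48 raw 36.03 corrected 35.44 s 3.4 lat -0.1 F [-14.4   4.9  12.9] gap 8.3 tiltrot [ 0.0003  0.0001 -0.0022]
F along case x, z: -15.2 12.9
37 [ 0.   4.5 -4.6]
38.5 [ 0.   9.  -8.9]
40 [  0.   13.6 -13.1]
41.5 [  0.   18.3 -17.1]
43 [  0.   23.2 -21.1]
```

send_rows(
  moves=[
    [[0,4.5,-4.6,0,0,0,1],[0,9,-8.9,0,0,0,1],[0,13.6,-13.1,0,0,0,1],[0,18.3,-17.1,0,0,0,1],[0,23.2,-21.1,0,0,0,1]],
  ],
)

```text
time_s: 10.9
eef_pos: [519.3, -174.7, 436.9]
eef_rot: [0.806, 0.591, -0.0, 0.0]
ft_force: [-6.0, 2.3, 6.8]
finger_gap: 8.0
```

```bash
python3 -c "
from h import *
lidplane();lid([44,45,46,47,48])"
```

```text
side slope deg 44.52 icpt 0.1 589 of 628
scene slope deg 43.35 icpt 8.3 12609 of 14185
t 11.0 raw 44.04 corrected 43.4 s 4.4 lat -0.1 F [-3.7  2.3  6. ] gap 8.1 tiltrot [ 0.0023  0.0002 -0.0021]
F along case x, z: -4.2 6.0
44 [ 0.   2.  -1.5]
45 [ 0.   5.3 -4. ]
46 [ 0.   8.7 -6.4]
47 [ 0.  12.1 -8.8]
48 [  0.   15.5 -11.1]
```

Corrected kinematic angle (43.4°) and the scene lid plane (43.35°) agree. Next past the balance point (45.8°).

send_rows(
  moves=[
    [[0,3.5,-2.7,0,0,0,1],[0,8,-6,0,0,0,1],[0,12.1,-8.8,0,0,0,1],[0,16.5,-11.8,0,0,0,1],[0,20.5,-14.5,0,0,0,1]],
  ],
)

```text
time_s: 11.42
eef_pos: [539.9, -181.2, 453.1]
eef_rot: [0.806, 0.591, 0.001, 0.001]
ft_force: [-1.9, 1.4, 3.8]
finger_gap: 8.3
```

```bash
python3 -c "
from h import *
lidplane();lid([50,48,46,44,42,40,39.3])"
```

```text
side slope deg 50.39 icpt 1.7 1452 of 1480
scene slope deg 49.73 icpt 9.4 12734 of 14015
t 11.52 raw 50.36 corrected 49.75 s 4.9 lat -0.1 F [-3.8  1.4  5.8] gap 8.5 tiltrot [ 0.0042  0.0002 -0.0019]
F along case x, z: -4.0 5.8
50 [ 0.   0.9 -0.5]
48 [-0.  -6.1  3.9]
46 [ -0.  -13.    8.6]
44 [ -0.  -19.7  13.5]
42 [ -0.  -26.2  18.6]
40 [ -0.1 -32.5  24. ]
39.3 [ -0.1 -34.7  25.9]
```

At 49.75° (3.9° past balance). Bringing it back.

send_rows(
  moves=[
    [[0,-4,2.5,0,0,0,1],[0,-9,5.9,0,0,0,1],[0,-14,9.3,0,0,0,1],[0,-19,13,0,0,0,1],[0,-23,16,0,0,0,1]],
  ],
)

```text
time_s: 11.93
eef_pos: [517.5, -174.2, 436.6]
eef_rot: [0.806, 0.591, 0.001, 0.002]
ft_force: [-0.1, 0.7, 2.1]
finger_gap: 8.2
```

```bash
python3 -c "
from h import *
lidplane();lid([43,42,41,40,39.3])"
```

```text
side slope deg 44.19 icpt 0.2 563 of 600
scene slope deg 42.39 icpt 8.2 12576 of 14224
t 12.03 raw 43.4 corrected 42.69 s 4.8 lat -0.1 F [-0.3  0.6  3.1] gap 8.0 tiltrot [ 0.0033  0.0002 -0.0021]
F along case x, z: -0.5 3.1
43 [ 0.   1.  -0.8]
42 [-0.  -2.2  1.8]
41 [-0.  -5.4  4.4]
40 [-0.  -8.5  7.2]
39.3 [ -0.  -10.7   9.1]
```

send_rows(
  moves=[
    [[0,-3,2.5,0,0,0,1],[0,-6,5,0,0,0,1],[0,-9,7.6,0,0,0,1],[0,-10.5,8.9,0,0,0,1],[0,-10.5,8.9,0,0,0,1]],
  ],
)

```text
time_s: 12.45
eef_pos: [507.1, -170.9, 426.7]
eef_rot: [0.806, 0.591, 0.001, 0.001]
ft_force: [0.7, -1.1, 0.6]
finger_gap: 8.1
```

```bash
python3 -c "
from h import *
lidplane();lid([40,39.3,38])"
```

```text
side slope deg 37.09 icpt 17.9 306 of 358
scene slope deg 39.17 icpt 7.8 12468 of 14207
t 12.55 raw 40.09 corrected 39.37 s 4.5 lat -0.1 F [ 0.6 -0.1  0.8] gap 8.4 tiltrot [ 0.0032  0.0002 -0.0022]
F along case x, z: 0.6 0.8
40 [ 0.   2.  -1.7]
39.3 [-0.  -0.2  0.2]
38 [-0.  -4.2  3.8]
```

At about 39.3° (6.5° below balance). Holding briefly to check for drift.

send_rows(
  moves=[
    [[0,0,0,0,0,0,1],[0,0,0,0,0,0,1],[0,0,0,0,0,0,1],[0,0,0,0,0,0,1],[0,0,0,0,0,0,1]],
  ],
)

```text
time_s: 12.97
eef_pos: [507.5, -171.1, 427.2]
eef_rot: [0.806, 0.591, 0.001, 0.001]
ft_force: [0.1, -0.1, 1.3]
finger_gap: 8.1
```

send_rows(
  moves=[
    [[0,0,0,0,0,0,1],[0,0,0,0,0,0,1],[0,0,0,0,0,0,1],[0,0,0,0,0,0,1],[0,0,0,0,0,0,1]],
  ],
)

```text
time_s: 13.38
eef_pos: [507.5, -171.0, 427.2]
eef_rot: [0.806, 0.591, 0.001, 0.001]
ft_force: [-0.2, -0.7, 1.4]
finger_gap: 8.6
```

```bash
python3 -c "
from h import *
lidplane();lid([39.3])
for n in ('side','scene'):
  c=vision.capture(n);cv2.imwrite('pics/f_%s.png'%n,c['image'][:,:,::-1])"
```

```text
side slope deg 36.35 icpt 21.3 275 of 318
scene slope deg 39.29 icpt 7.7 12482 of 14206
t 13.48 raw 40.11 corrected 39.4 s 4.5 lat -0.1 F [-0.1  1.2  0.5] gap 8.4 tiltrot [ 0.0033  0.0001 -0.0022]
F along case x, z: -0.4 0.5
39.3 [-0.  -0.3  0.3]
```

View pics/f_side.png

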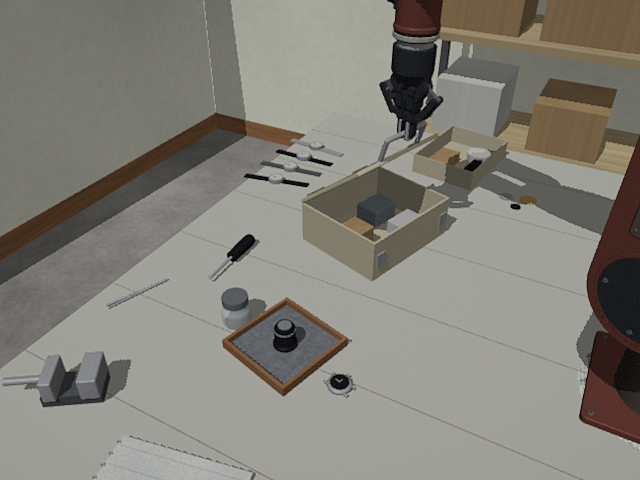

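View pics/f_scene.png

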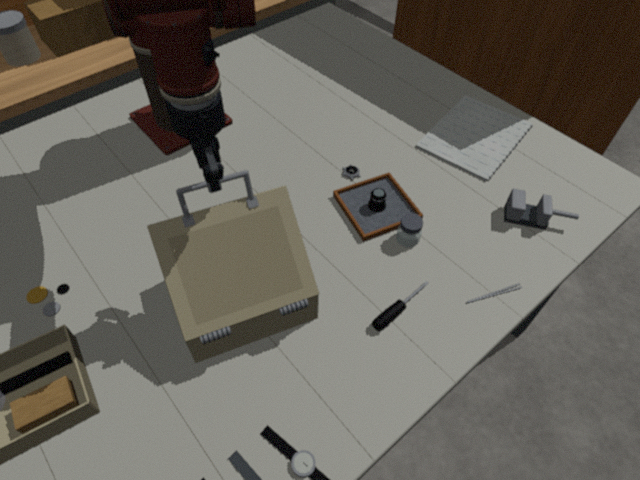

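Both views show the lid held by its bar (scene px ~(213,183)) and the loupe upright in the tray (side px (285,335)). The jar, watch and driver are where they were. The lid is steady, so I'm handing in.

```bash
python3 -c "
from rig import robot
print(robot.finish_job())"
```

```text
the job is handed in; nothing more can be done
None
```

I moved the loupe from the lid to the middle of the tray, where it stands upright. I then raised the lid to about 49.8°, roughly 4° past the balance point. I brought it back to about 39.3° and it is still gripped there by its handle bar, about 6.5° below balance. The job was handed in at about 13.5 s.

- **Lid angle:** arm position gave 39.4° and the scene camera gave 39.3°, with no change while I held it for about 1 s. The uncorrected arm figure was 40.1°. I corrected it because the bar had moved about 4.5 mm in the fingers as the lid turned.
- **Disagreement:** the side camera gave 36 to 37°. It sees the lid almost edge-on at that angle, with only about 300 usable points, so I did not rely on it.
- **Grip and force:** at the end the wrist force was about 1 N and the fingers were closed on the bar. The highest readings I saw were about 20 N during the raise, well under the limit.
- **Other items:** the last pictures show the jar, watch and screwdriver where they started.

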